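# Lock the magnet carrier on the turntable and start it

## Task

Mount the magnet carrier on the turntable: set its cap over the bayonet collar with the lugs in the slots, press down, twist a quarter turn clockwise to the stop and let it spring up into its lock. Once it is locked and let go, slide the safety tab fully aside from over the start button, then press the button down and let go of it. Leave everything else on the counter where it stands.

Things in the scene. Friction and masses are not known exactly. Their poses are not given: they have to be found in the camera images.
- turntable: Fixed black turntable drive, housing 150 (x) x 240 (y) x 30 high, from y = -165 to 75. Origin on the platter's axis at counter height, z up. The platter is 132 across, its top at 40; a stiff brake (over 1 N m) keeps it still while a cap is turned on it. Panel on the -y side at x 0, y -115: start button under a sliding tab. All heights here are above the counter. (mm)
- collar_top (a point): On the axis, level with the top (66.5) of the metal bayonet collar: flange 56 across round a core 34 across (top at 68), cut right across by 2 opposite slots 14 wide. Axes are the housing's: the platter's angle is NOT given. The line of the slots starts anywhere within 41 degrees either way of the turntable's x: look for it from above or feel for it. (mm)
- plate_top (a point): On the axis, level with the resting top (56.5) of the steel spring plate, 76 across, round the collar. It pushes up with 6 N, 11 N at its full travel of 9.5. A quarter turn CLOCKWISE (from above) from each slot is a pocket 3 deep in the flange's underside, with an end stop just past it. (mm)
- carrier_grip (a point): Magnet carrier, about 160 g, upright at the start: balsa cradle holding a steel bar magnet above a black cap. Middle of the cradle, on the cap's axis, 49 above the cap's rim; z up. Cradle 53 long (x), 18 wide (y), from 35 to 63 above the rim; grip across y. Heights of this point: 110.5 lugs on the flange, 105.5 dropped in the slots, 99 turned part way, 102 locked. (mm)
- carrier_rim (a point): Middle of the lower rim of the cap: 68 across, flat top 27 up, bore 60, flared to 66 at the rim. Two inner lugs along +x and -x (either way round fits), 9 wide, in to 19 from the axis, 5 to 10 above the rim. Off the slots they rest on the flange; in the slots the cap drops 5 to the spring plate, play 5 degrees. Press 7 to 9 more to twist; at the stop it springs up 3. (mm)
- tab (a joint): Black safety tab over the start button: a bridge 36 (x) x 50 (y), top 47 above the counter, sliding along the turntable's +x. 0 = covering the button, 0.045 m = at its far stop, button clear. Moves with 1.5 N and stays where left.
- tab_ridge (a point): Middle of the top of the tab's push ridge, which moves with the tab: 10 thick (x), 32 long (y), 16 high, its top 63 above the counter. Axes as the turntable's. (mm)
- start (a joint): Start button travel in m: 0 = up, 0.006 = fully down. Springs back. 1.5 N starts it moving, 5 N takes it fully down.
- start_top (a point): Middle of the top of the round grey start button, 26 across, 40 above the counter when up, in the panel (30 above the counter). The tab hides it until slid away. (mm)
- beaker: Glass beaker with steel paperclips in it, 72 across, 92 high. Bystander; origin at the middle of its underside. (mm)
- compass: Brass compass case, 60 across, 16 high, with a small crown on its rim. Bystander; origin at the middle of its underside. (mm)
- block_a: White painted wooden magnet block 24 x 70 x 24. Bystander; origin at the middle of its underside. (mm)
- block_b: White painted wooden magnet block 24 x 70 x 24, like block_a. Bystander; origin at the middle of its underside. (mm)
- block_c: White painted wooden magnet block 24 x 70 x 24, like block_a. Bystander; origin at the middle of its underside. (mm)
- dropper: Amber glass dropper bottle, 36 across, 75 high. Bystander; origin at the middle of its underside. (mm)
- weight: Steel knobbed weight, 40 across, 56 high. Bystander; origin at the middle of its underside. (mm)
Mind the look-alikes: they are no part of the job. Leave any green or red look-alike of the part that bears carrier_grip alone.

How it is judged:
By the outcome, as a careful person would: the job done as asked, in the order asked, and still so for the second after the job is handed in, with the robot touching nothing.
It also fails if it takes over 67 s, if anything falls off the work surface, if the arm or the gripper's body presses on something with over 40 N, if the wrist force passes 120 N, or if a joint passes its speed limit or range.

## Robot

A 6-joint arm with a two-finger parallel gripper is mounted at the origin on the work surface. World frame = base frame: x ahead of the robot, y to its left, z up, the work surface at z = 0. Lengths are in m, angles in rad, forces in N, time in s.
With the tool pointing down it reaches from about 0.3 to 0.825 m from the base axis. Payload 5.4 kg.
Tool frame: the origin (TCP) lies between the finger pads; the fingertips stand ctrl.tcp_to_tips ahead of it and the grasp point (between the pads) lies 11 mm behind it (ctrl.tcp_to_tips is the distance from the TCP to the fingertips, in m); z points along the fingers, y is the direction in which the jaws open and shut (so a half turn about z gives the same grasp; the last joint's range is limited). The gripper opens to 92 mm and grips with 3 to 60 N. Pads are 20 mm wide; open, the fingers measure 128 mm over their backs; the gripper's body (75 mm by 189 mm) begins 69 mm behind the grasp point.
Start: joints at [0.938, 0.158, 1.597, -0, 1.386, -0.21], TCP at [0.236, 0.524, 0.223] pointing down, gripper open.
Joint ranges: [-2.91, 2.91], [-0.94, 2.29], [0.18, 2.7], [-1.29, 4.43], [0.17, 2.64], [-3, 3]. Speed limits (rad/s): [2.57, 2.57, 3.14, 3.14, 3.14, 3.14].

## Interface

Orientations are given as a unit quaternion [x, y, z, w].
In Python, from cell import ctrl, get_image gives the robot as it stands. The module is installed in compiled form; this text tells all that it offers.
- The arm moves only by the shell command python3 -m jog 'ROWS'. ROWS is JSON, a list of rows, each an object with "angular": the turn, a rotation vector about the world's x, y, z in rad, a list of three; "delta_pos": the shift along the world's x, y, z in m, a list of three; "claw": the opening in per cent of the stroke, from 0 (shut) to 100 (fully open). In form: [{"angular": [wx, wy, wz], "delta_pos": [tx, ty, tz], "claw": claw}, ...]. A call has 1 to 5 rows; each row shifts and turns the pose as measured when the row begins; what a row does not reach is not made up. A row lasts 1/8 s, in which the tool goes at most 62.5 mm and 10.7 degrees, less where a joint would pass 70% of its speed; a pose out of reach is approached as far as the arm can. A call is refused whole if a number of a shift passes 0.0625 or a number of a turn 0.188, either way. A call with a gripper value outside its range is refused whole. The fingers move at their own pace and stop on an object; the grip force is fixed at half the most. Time passes only in rows, so rows that do not move let the fingers close. It gives the time, the measured TCP pose, the force and the opening at its end, in the units of the state.
- ctrl.state(): the state, without advancing time (a new reading comes with each control period).
- get_image(name): name is "scene" or "top" or "wrist"; returns a dict with "frame" (480x640x3 uint8, blue, green, red), "intrinsics" (3x3 intrinsics, pixels), "R" (3x3) and "t" (3): a world point X has camera coordinates R X + t. Camera axes: x right, y down, z forward; pixel columns grow to the right and rows downward; lengths in m; the calibration is good to about 2 mm. A picture is of the moment at which its call begins. There is no depth.
- ctrl.hand_in(): hands the job in, once; it reports no verdict.
The state is a dict: "time_s": time; "qpos": joint angles; "qvel": joint speeds; "joint_torque": joint torques, N m; "ee_pos": TCP position; "orientation": TCP orientation; "force": force on the tool from outside, world axes, zero at the start; "wrist_torque": the same for the moment, N m; "width": finger opening in m.
Only numpy, scipy, OpenCV 4.12 (cv2) and the standard library are available. Lean on these libraries where they do the work, as an engineer would, in place of code of your own. Each camera call takes 0.05 s, during which the arm holds its last target.

## Working session

There is one attempt and no reset: what is moved stays moved. The work goes in short steps, Python scripts to look and compute and a shell command to move; the robot and the scene stay as the last step left them, time stands still between calls to the robot, and variables do not carry over. Pictures are saved under pics/ and viewed, and the job is handed in when it is done.

```bash
mkdir -p pics
python3 - <<'E'
from cell import ctrl,get_image
import cv2
s=ctrl.state();print({k:s[k] for k in('time_s','ee_pos','orientation','force','width')},ctrl.tcp_to_tips)
for n in('scene','top'):
    d=get_image(n);cv2.imwrite(f'pics/{n}0.png',d['frame'])
    print(n,d['intrinsics'],d['R'],d['t'])
E
```

```text
{'time_s': 0.0, 'ee_pos': array([0.23557126, 0.52382767, 0.22162141]), 'orientation': array([ 2.09829713e-01,  9.77737468e-01, -8.88373260e-04, -3.80704812e-04]), 'force': array([ 0.48184839, -0.39025788,  0.19152864]), 'width': 0.0916348966119792} 0.008
scene [[624.83188833   0.         325.42047056]
 [  0.         624.83188833 239.5433895 ]
 [  0.           0.           1.        ]] [[ 0.23038999  0.97302663 -0.01181688]
 [ 0.80703709 -0.19784436 -0.55637105]
 [-0.54370174  0.11864566 -0.83084994]] [-0.15375001 -0.43117976  1.69837607]
top [[463.49408846   0.         322.58815304]
 [  0.         463.49408846 237.90345426]
 [  0.           0.           1.        ]] [[ 0.02738037 -0.99960209  0.00678129]
 [-0.9899343  -0.02805662 -0.13871883]
 [ 0.13885389 -0.00291486 -0.99030859]] [-0.01829095  0.58695552  1.00576636]
```

View pics/scene0.png

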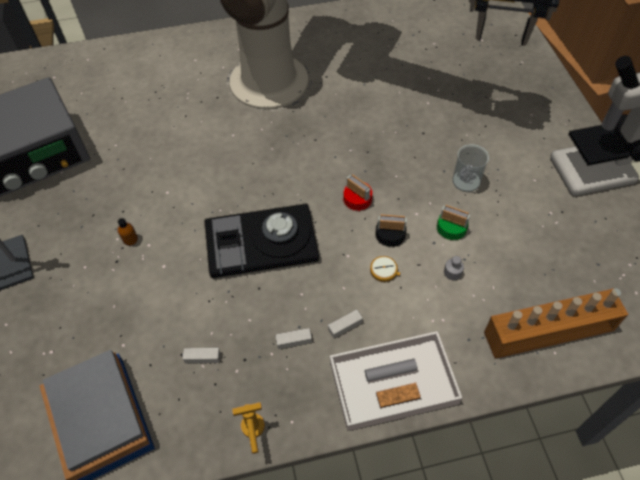

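View pics/top0.png

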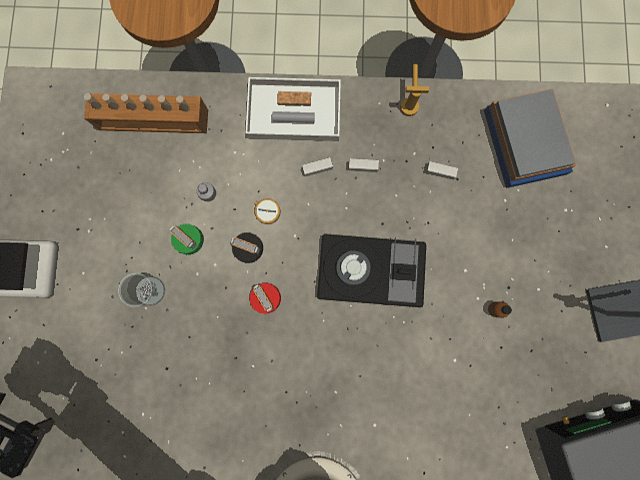

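```bash
cat > h.py <<'E'
import numpy as np,cv2
from cell import ctrl,get_image
def ray(d,u,v,z):
    K,R,t=d['intrinsics'],d['R'],d['t']
    c=-R.T@t; r=R.T@np.linalg.inv(K)@np.array([u,v,1.]); return c+r*(z-c[2])/r[2]
def proj(d,X):
    p=d['intrinsics']@(d['R']@np.array(X)+d['t']); return p[:2]/p[2]
def crop(f,x0,y0,x1,y1,s,name):
    cv2.imwrite('pics/'+name,cv2.resize(f[y0:y1,x0:x1],None,fx=s,fy=s,interpolation=cv2.INTER_CUBIC))
E
python3 - <<'E'
from h import *
import cv2
f=cv2.imread('pics/top0.png'); crop(f,305,220,435,317,6,'t1.png'); crop(f,212,215,292,275,10,'t2.png')
f=cv2.imread('pics/scene0.png'); crop(f,195,195,325,285,6,'s1.png'); crop(f,360,200,440,260,10,'s2.png')
E
```

```text
(no output)
```

View pics/t1.png

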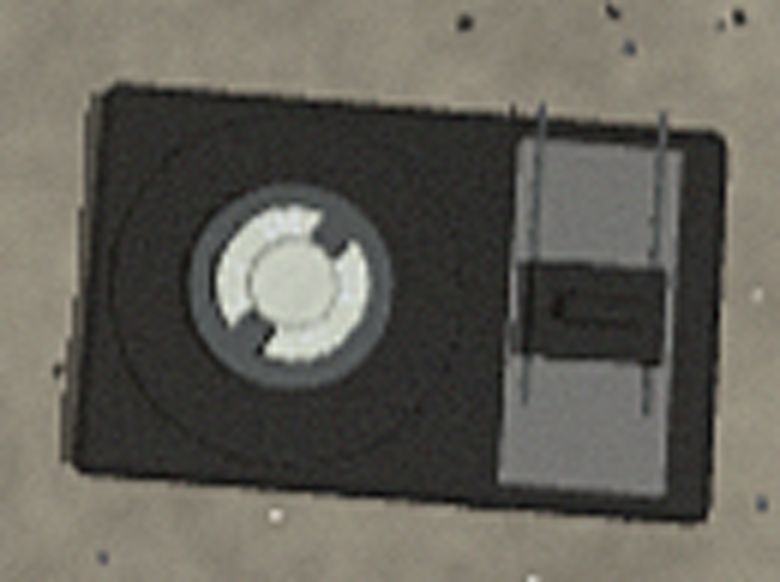

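View pics/t2.png

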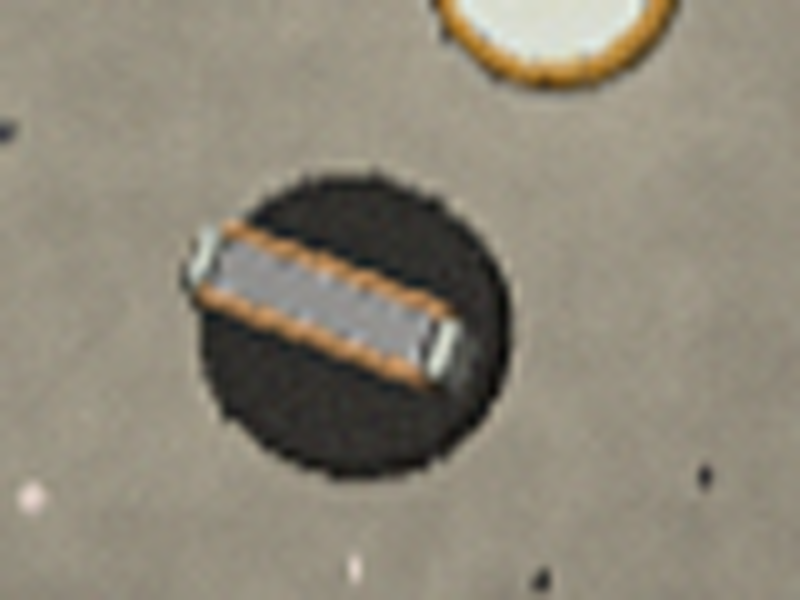

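View pics/s1.png

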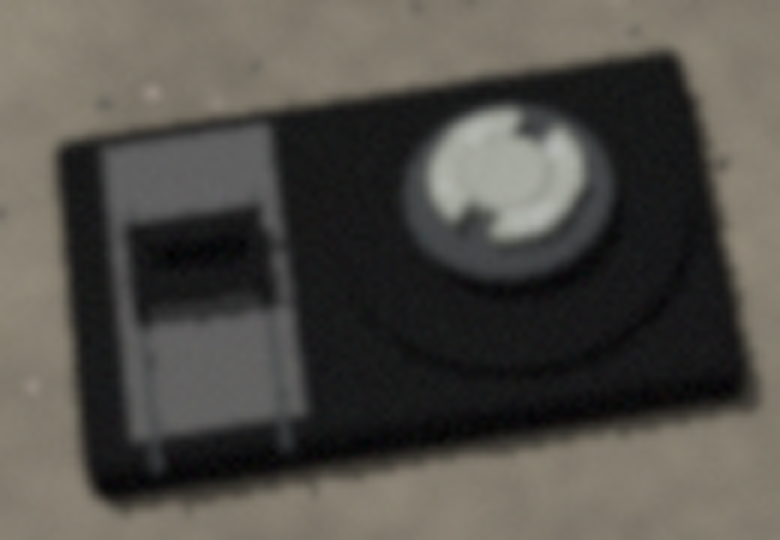

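View pics/s2.png

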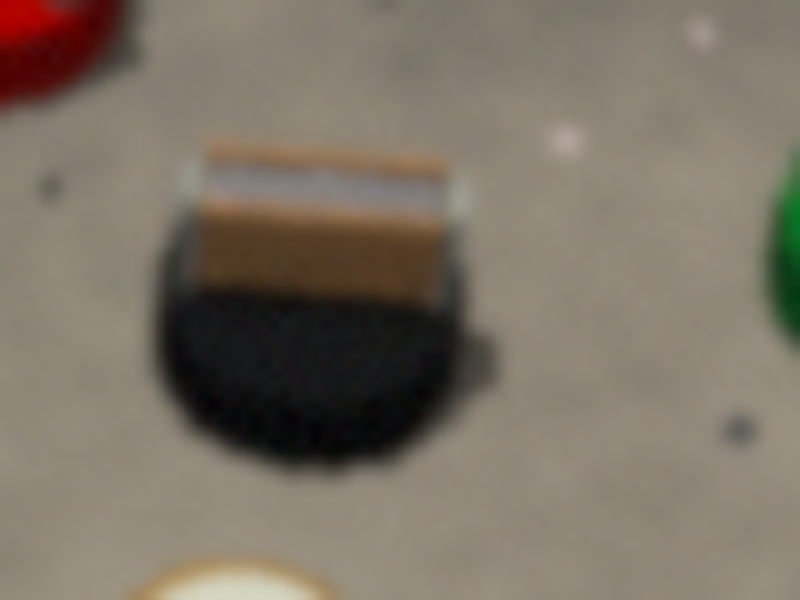

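Run:
```python
from h import *
T=get_image('top');S=get_image('scene')
a=lambda x,y:(305+x/6-.42,220+y/6-.42); b=lambda x,y:(212+x/10-.45,215+y/10-.45)
sa=lambda x,y:(195+x/6-.42,195+y/6-.42); sb=lambda x,y:(360+x/10-.45,200+y/10-.45)
P=lambda d,uv,z:np.round(ray(d,*uv,z),4)
print('collar top',P(T,a(292.5,282.5),.0665),P(T,a(293,283),.068),'scene',P(S,sa(506,172),.0665))
p=P(T,a(333,232),.0665);q=P(T,a(252,335),.0665);print(p,q,'slot ang',np.degrees(np.arctan2(*(p-q)[1::-1])))
p=P(S,sa(543,125),.0665);q=P(S,sa(474,217),.0665);print(p,q,'slot ang scene',np.degrees(np.arctan2(*(p-q)[1::-1])))
# housing corners z=.03
for n,c in dict(fl=(105,85),fr=(722,133),nr=(705,522),nl=(72,470)).items(): print(n,P(T,a(*c),.03))
for c in ((62,145),(675,52),(745,400),(100,495)): print('sc',P(S,sa(*c),.03))
C=[P(T,b(*c),.063) for c in((203,225),(190,297),(462,318),(433,384))];print(C,np.mean(C,0))
e=(C[2]+C[3]-C[0]-C[1])/2;print(np.linalg.norm(e),np.degrees(np.arctan2(e[1],e[0])),np.linalg.norm(C[0]-C[1]))
C=[P(S,sb(*c),.063) for c in((190,150),(185,210),(465,170),(460,220))];print('sc',np.mean(C,0))
e=(C[2]+C[3]-C[0]-C[1])/2;print(np.linalg.norm(e),np.degrees(np.arctan2(e[1],e[0])))
print('cap top', P(T,b(355,328),.014))
print('ridge',P(T,a(598,309),.063),'tab',P(T,a(590,313),.047),'scene ridge',P(S,sa(200,240),.063))
```

```text
collar top [ 0.5221 -0.0707  0.0665] [ 0.5218 -0.0708  0.068 ] scene [ 0.5198 -0.0677  0.0665]
[ 0.541  -0.0852  0.0665] [ 0.5026 -0.0564  0.0665] slot ang -36.86989764584403
[ 0.5024 -0.0506  0.0665] [ 0.5365 -0.0826  0.0665] slot ang scene 136.81967745838256
fl [ 5.983e-01 -5.000e-04  3.000e-02]
fr [ 0.5865 -0.2357  0.03  ]
nr [ 0.4399 -0.2289  0.03  ]
nl [0.4526 0.0078 0.03  ]
sc [ 0.4418 -0.225   0.03  ]
sc [0.4541 0.0078 0.03  ]
sc [ 0.6123 -0.0013  0.03  ]
sc [ 0.5967 -0.2311  0.03  ]
[array([0.5804, 0.1985, 0.063 ]), array([0.5643, 0.2004, 0.063 ]), array([0.5613, 0.1404, 0.063 ]), array([0.5465, 0.1461, 0.063 ])] [0.563125 0.17135  0.063   ]
0.059151014361547516 -108.17458487018 0.01621172415260018
sc [0.56315 0.1745  0.063  ]
0.05970946323657583 72.35403216595394
cap top [0.5641 0.1717 0.014 ]
ridge [ 0.5158 -0.1827  0.063 ] tab [ 0.5154 -0.1827  0.047 ] scene ridge [ 0.5205 -0.1796  0.063 ]
```

```bash
R='x'; python3 -m jog '[{"angular":[0,0,-0.147],"delta_pos":[0.033,-0.035,0],"claw":100},{"angular":[0,0,-0.147],"delta_pos":[0.033,-0.035,0],"claw":100},{"angular":[0,0,-0.147],"delta_pos":[0.033,-0.035,0],"claw":100},{"angular":[0,0,-0.147],"delta_pos":[0.033,-0.035,0],"claw":100},{"angular":[0,0,-0.147],"delta_pos":[0.033,-0.035,0],"claw":100}]'
python3 -m jog '[{"angular":[0,0,-0.147],"delta_pos":[0.033,-0.035,0],"claw":60},{"angular":[0,0,-0.147],"delta_pos":[0.033,-0.035,0],"claw":60},{"angular":[0,0,-0.147],"delta_pos":[0.033,-0.035,0],"claw":60},{"angular":[0,0,-0.147],"delta_pos":[0.033,-0.035,0],"claw":60},{"angular":[0,0,-0.147],"delta_pos":[0.02,-0.035,0],"claw":60}]'
cat >> h.py <<'E'
def st():
    s=ctrl.state(); from scipy.spatial.transform import Rotation as Ro
    M=Ro.from_quat(s['orientation']).as_matrix()
    print('t',round(s['time_s'],2),'pos',np.round(s['ee_pos'],4),'jaw',round(np.degrees(np.arctan2(M[1,1],M[0,1])),2),'z',np.round(M[:,2],3),'F',np.round(s['force'],2),'T',np.round(s['wrist_torque'],2),'w',round(s['width'],4),'q',np.round(s['qpos'],2))
    return s
E
python3 - <<'E'
from h import *
st();d=get_image('wrist');cv2.imwrite('pics/w1.png',d['frame'])
E
```

```text
time_s: 0.82
ee_pos: [0.4021, 0.3454, 0.2209]
orientation: [0.554, 0.832, -0.001, -0.001]
force: [-0.3, 0.4, -0.1]
width: 0.0917
time_s: 1.45
ee_pos: [0.5585, 0.1635, 0.2202]
orientation: [0.824, 0.567, -0.0, -0.001]
force: [0.3, 0.4, 0.4]
width: 0.0552
t 1.45 pos [0.5585 0.1635 0.2202] jaw -20.89 z [-0.002  0.002 -1.   ] F [0.26 0.43 0.4 ] T [-0.01  0.11 -0.02] w 0.0552 q [0.08 0.18 1.58 0.   1.39 0.44]
```

View pics/w1.png

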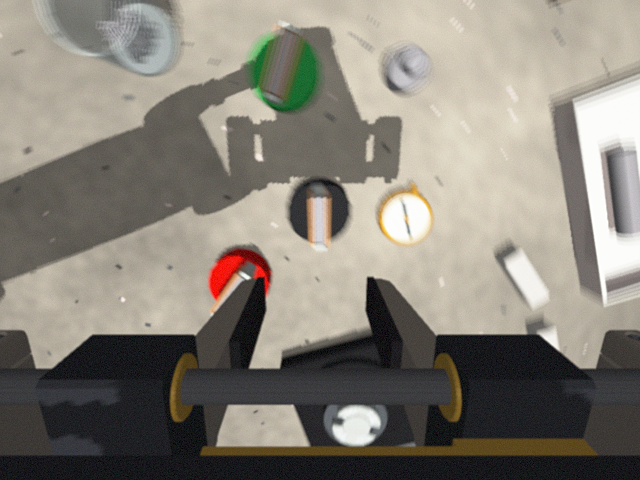

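```bash
python3 -m jog '[{"angular":[0,0,0.05],"delta_pos":[0.005,0.008,0],"claw":60},{"angular":[0,0,0],"delta_pos":[0,0,0],"claw":60},{"angular":[0,0,0],"delta_pos":[0,0,0],"claw":60}]'
python3 - <<'E'
from h import *
s=st();d=get_image('wrist');cv2.imwrite('pics/w2.png',d['frame']);np.savez('w2.npz',**d)
print(-d['R'].T@d['t'],proj(d,s['ee_pos']))
crop(d['frame'],270,160,370,260,6,'w2c.png');crop(d['frame'],280,380,430,450,5,'w2t.png')
E
```

```text
time_s: 1.88
ee_pos: [0.5651, 0.1685, 0.2195]
orientation: [0.81, 0.587, -0.001, -0.0]
force: [-0.6, -0.1, 0.2]
width: 0.0553
t 1.88 pos [0.5651 0.1685 0.2195] jaw -18.18 z [-0.002 -0.    -1.   ] F [-0.56 -0.09  0.16] T [-0.06  0.11  0.03] w 0.0553 q [ 0.09  0.2   1.56 -0.    1.39  0.4 ]
[0.58901416 0.24206928 0.38160126] [316.28194654 298.61256094]
```

View pics/w2.png

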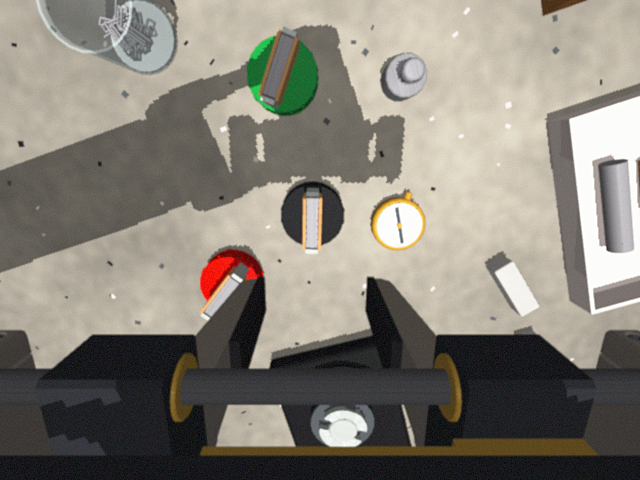

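View pics/w2c.png

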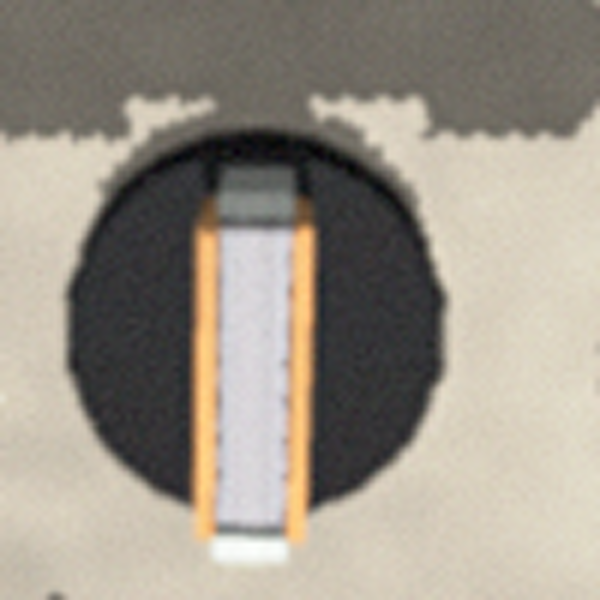

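Run:
```python
from h import *
d=dict(np.load('w2.npz'))
a=lambda x,y:(270+x/6-.42,160+y/6-.42)
p=ray(d,*a(257,216),.063);q=ray(d,*a(251,540),.063);print(p,q,(p+q)/2,np.linalg.norm(p-q),np.degrees(np.arctan2(*(p-q)[1::-1])))
print(ray(d,*a(257,320),.014))
```

```text
[0.57162448 0.20003335 0.063     ] [0.55387828 0.14954477 0.063     ] [0.56275138 0.17478906 0.063     ] 0.053516572072410076 70.63396722547503
[0.5629167 0.1753312 0.014    ]
```

View pics/w2t.png

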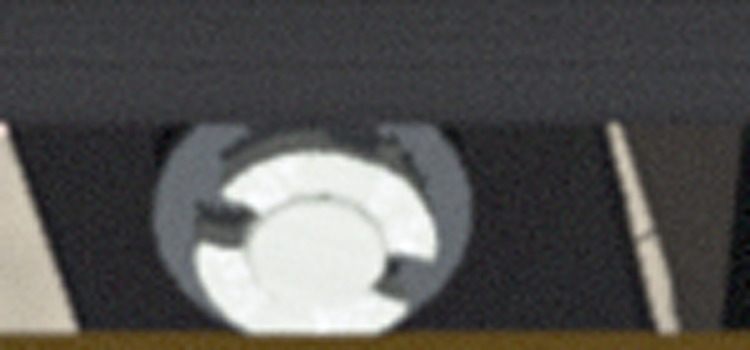

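```bash
python3 -m jog '[{"angular":[0,0,-0.01],"delta_pos":[-0.002,0.006,-0.04],"claw":60},{"angular":[0,0,0],"delta_pos":[0,0,-0.05],"claw":60},{"angular":[0,0,0],"delta_pos":[0,0,-0.03],"claw":60},{"angular":[0,0,0],"delta_pos":[0,0,0],"claw":60}]'
python3 - <<'E'
from h import *
s=st();d=get_image('wrist');cv2.imwrite('pics/w3.png',d['frame']);np.savez('w3.npz',**d)
crop(d['frame'],240,100,400,260,4,'w3c.png')
E
```

```text
time_s: 2.42
ee_pos: [0.5619, 0.1779, 0.0983]
orientation: [0.811, 0.585, 0.001, 0.0]
force: [-0.4, 1.0, -0.1]
width: 0.0554
t 2.42 pos [0.5619 0.1779 0.0983] jaw -18.44 z [ 0.002  0.    -1.   ] F [-0.41  1.05 -0.07] T [-0.08  0.07  0.04] w 0.0554 q [0.1  0.32 1.67 0.   1.16 0.42]
```

View pics/w3.png

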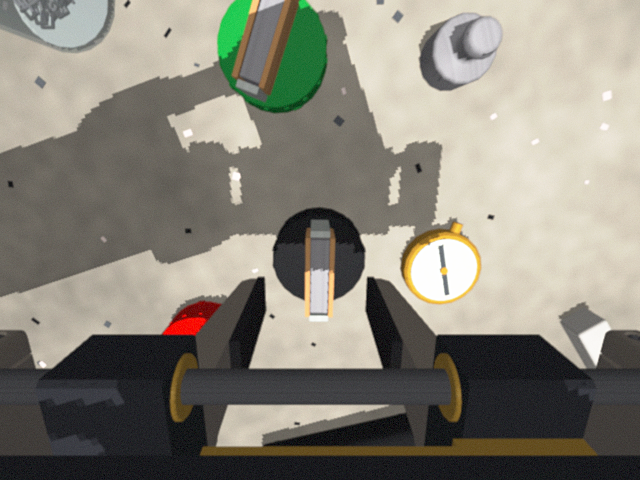

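Run:
```python
from h import *
d=dict(np.load('w3.npz'));s=st()
p=ray(d,320.5,230,.063);q=ray(d,319,313.5,.063);print(p,q,(p+q)/2,np.linalg.norm(p-q),np.degrees(np.arctan2(*(p-q)[1::-1])))
```

```text
t 2.48 pos [0.5631 0.1781 0.1001] jaw -18.44 z [ 0.005  0.001 -1.   ] F [0.36 0.17 0.34] T [-0.11  0.07 -0.05] w 0.0552 q [0.1  0.32 1.66 0.   1.16 0.42]
[0.57336247 0.20411673 0.063     ] [0.55502451 0.15140499 0.063     ] [0.56419349 0.17776086 0.063     ] 0.055810467879928216 70.81766469751267
```

View pics/w3c.png

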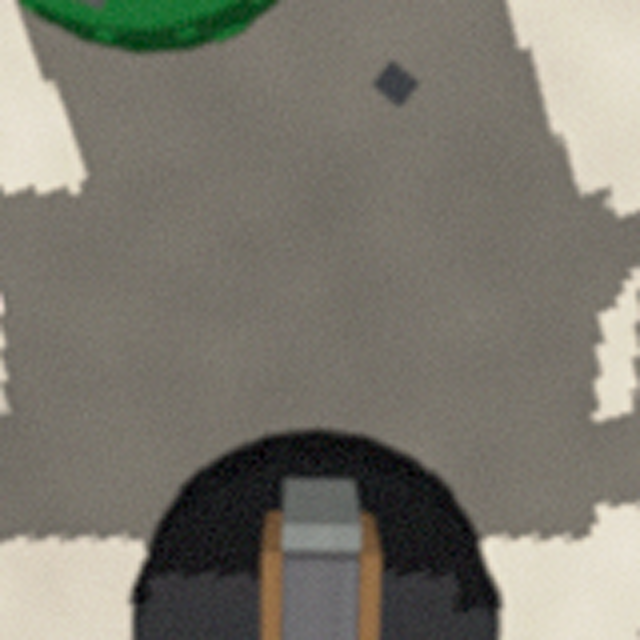

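```bash
python3 -m jog '[{"angular":[0,0,-0.01],"delta_pos":[0,-0.002,-0.03],"claw":50},{"angular":[0,0,0],"delta_pos":[0,0,-0.02],"claw":50},{"angular":[0,0,0],"delta_pos":[0,0,0],"claw":50}]'; python3 -c "
from h import *
st()"
```

```text
time_s: 2.85
ee_pos: [0.5673, 0.1773, 0.055]
orientation: [0.814, 0.581, 0.007, 0.004]
force: [-0.6, -0.4, 0.3]
width: 0.0458
t 2.85 pos [0.5673 0.1773 0.055 ] jaw -18.93 z [ 0.015  0.002 -1.   ] F [-0.57 -0.36  0.25] T [-0.05  0.09  0.  ] w 0.0458 q [0.1  0.38 1.68 0.   1.06 0.43]
```

```bash
python3 -m jog '[{"angular":[-0.002,0.015,0],"delta_pos":[-0.004,-0.0015,-0.01],"claw":50},{"angular":[0,0,0],"delta_pos":[0,0,-0.006],"claw":50},{"angular":[0,0,0],"delta_pos":[0,0,0],"claw":50}]'; python3 -c "
from h import *
st()"
```

```text
time_s: 3.22
ee_pos: [0.5653, 0.1761, 0.041]
orientation: [0.814, 0.581, 0.002, 0.001]
force: [0.0, -0.4, 0.7]
width: 0.0458
t 3.23 pos [0.5653 0.1761 0.041 ] jaw -18.91 z [ 0.004  0.    -1.   ] F [ 0.05 -0.36  0.71] T [-0.07  0.12  0.  ] w 0.0458 q [ 0.1   0.4   1.69 -0.    1.05  0.43]
```

```bash
python3 -m jog '[{"angular":[0,0.004,0],"delta_pos":[-0.002,-0.0005,-0.002],"claw":50},{"angular":[0,0,0],"delta_pos":[0,0,0],"claw":10},{"angular":[0,0,0],"delta_pos":[0,0,0],"claw":0},{"angular":[0,0,0],"delta_pos":[0,0,0],"claw":0},{"angular":[0,0,0],"delta_pos":[0,0,0],"claw":0}]'; python3 -c "
from h import *
st()"
```

```text
time_s: 3.85
ee_pos: [0.5637, 0.1757, 0.0397]
orientation: [0.814, 0.581, 0.0, 0.0]
force: [0.7, 0.1, -0.7]
width: 0.0179
t 3.85 pos [0.5637 0.1757 0.0397] jaw -18.9 z [ 0.001  0.    -1.   ] F [ 0.74  0.1  -0.67] T [-0.1   0.07  0.01] w 0.0179 q [0.1  0.4  1.69 0.   1.05 0.43]
```

```bash
python3 -m jog '[{"angular":[0,0,0],"delta_pos":[0,0,0.03],"claw":0},{"angular":[0,0,0],"delta_pos":[0,0,0.04],"claw":0},{"angular":[0,0,0],"delta_pos":[0,0,0.03],"claw":0},{"angular":[0,0,0],"delta_pos":[0,0,0],"claw":0}]'
python3 - <<'E'
from h import *
st()
d=dict(np.load('w2.npz'));a=lambda x,y:(280+x/5-.4,380+y/5-.4)
p=ray(d,*a(225,222),.0665);q=ray(d,*a(405,277),.0665);print(p,q,np.degrees(np.arctan2(*(q-p)[1::-1])))
print('core',ray(d,*a(315,258),.068))
d=get_image('wrist');cv2.imwrite('pics/w4.png',d['frame']);np.savez('w4.npz',**d)
T=cv2.imread('pics/top0.png');crop(T,335,245,375,290,16,'t3.png')
E
```

```text
time_s: 4.35
ee_pos: [0.5615, 0.1754, 0.1401]
orientation: [0.814, 0.581, -0.002, -0.001]
force: [-0.2, -0.2, -1.4]
width: 0.0176
t 4.35 pos [0.5615 0.1754 0.1401] jaw -18.91 z [-0.004 -0.    -1.   ] F [-0.19 -0.25 -1.41] T [-0.08  0.11 -0.02] w 0.0176 q [0.1  0.27 1.64 0.   1.24 0.43]
[ 0.50244454 -0.05391887  0.0665    ] [ 0.53751819 -0.0819588   0.0665    ] -38.64087904309158
core [ 0.51950779 -0.06871542  0.068     ]
```

View pics/w4.png

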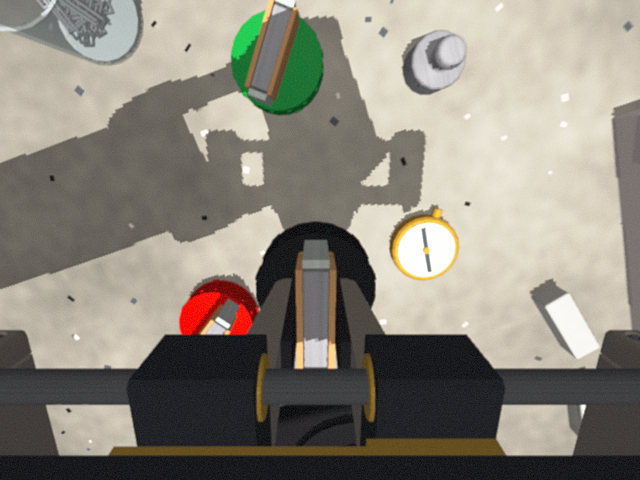

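View pics/t3.png

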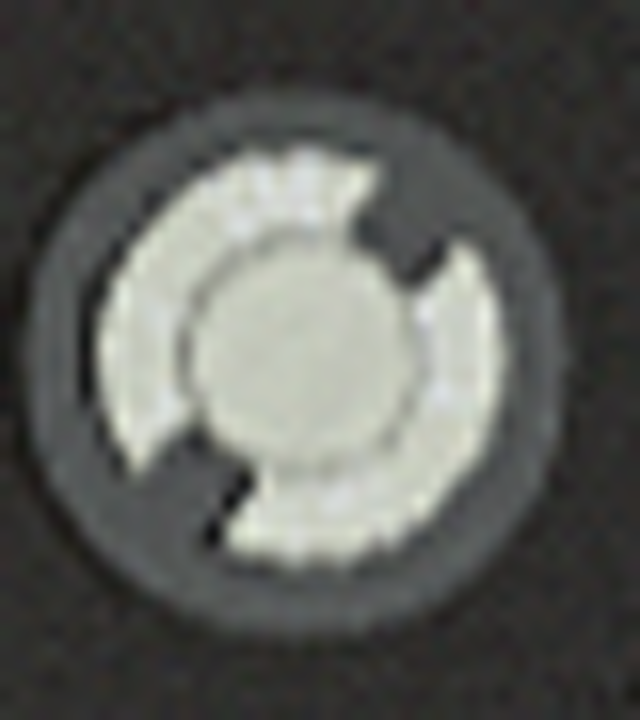

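```bash
python3 -m jog '[{"angular":[0,-0.004,0.124],"delta_pos":[-0.0042,-0.0243,0],"claw":0},{"angular":[0,0,0.124],"delta_pos":[-0.0042,-0.0243,0],"claw":0},{"angular":[0,0,0.124],"delta_pos":[-0.0042,-0.0243,0],"claw":0},{"angular":[0,0,0.124],"delta_pos":[-0.0042,-0.0243,0],"claw":0},{"angular":[0,0,0.124],"delta_pos":[-0.0042,-0.0243,0],"claw":0}]'
python3 -m jog '[{"angular":[0,0,0.124],"delta_pos":[-0.0042,-0.0243,0],"claw":0},{"angular":[0,0,0.124],"delta_pos":[-0.0042,-0.0243,0],"claw":0},{"angular":[0,0,0.124],"delta_pos":[-0.0042,-0.0243,0],"claw":0},{"angular":[0,0,0.124],"delta_pos":[-0.0042,-0.0243,0],"claw":0},{"angular":[0,0,0.1],"delta_pos":[-0.0042,-0.0243,0],"claw":0}]'
python3 -m jog '[{"angular":[0,0,0],"delta_pos":[0,0,0],"claw":0},{"angular":[0,0,0],"delta_pos":[0,0,0],"claw":0}]'
python3 -c "
from h import *
st()"
```

```text
time_s: 5.03
ee_pos: [0.5313, 0.052, 0.1259]
orientation: [0.588, 0.809, -0.008, -0.006]
force: [-0.2, -0.4, -1.6]
width: 0.0179
time_s: 5.65
ee_pos: [0.5015, -0.0716, 0.1135]
orientation: [0.315, 0.949, -0.012, -0.013]
force: [0.9, -0.2, -1.2]
width: 0.0178
time_s: 5.9
ee_pos: [0.4992, -0.0713, 0.11]
orientation: [0.317, 0.948, -0.012, -0.016]
force: [-0.1, 0.5, -0.5]
width: 0.0173
t 5.9 pos [ 0.4992 -0.0713  0.11  ] jaw 53.04 z [-0.038 -0.013 -0.999] F [-0.1   0.54 -0.47] T [ 0.03 -0.05 -0.  ] w 0.0173 q [-0.37  0.12  1.87 -0.03  1.18 -1.28]
```

```bash
python3 -m jog '[{"angular":[0.013,-0.038,0],"delta_pos":[0,0,0.025],"claw":0},{"angular":[0,0,-0.015],"delta_pos":[0.02,0.003,0],"claw":0},{"angular":[0,0,0],"delta_pos":[0,0,0],"claw":0}]'
python3 -c "
from h import *
st()"
```

```text
time_s: 6.28
ee_pos: [0.5183, -0.0651, 0.1334]
orientation: [0.325, 0.946, 0.001, -0.002]
force: [-0.6, -0.1, -1.5]
width: 0.0178
t 6.28 pos [ 0.5183 -0.0651  0.1334] jaw 52.12 z [-0.003  0.003 -1.   ] F [-0.64 -0.06 -1.51] T [ 0.03  0.09 -0.05] w 0.0178 q [-0.36  0.11  1.83  0.    1.2  -1.27]
```

```bash
python3 -m jog '[{"angular":[-0.003,-0.003,0],"delta_pos":[0.002,-0.003,0],"claw":0},{"angular":[0,0,0],"delta_pos":[0,0,0],"claw":0}]'
python3 - <<'E'
from h import *
s=st()
for n in('top','scene','wrist'):
    d=get_image(n);cv2.imwrite(f'pics/{n}5.png',d['frame']);np.savez(f'{n}5.npz',**d)
T=cv2.imread('pics/top5.png');crop(T,310,220,410,310,7,'t5.png');crop(cv2.imread('pics/scene5.png'),230,170,330,260,7,'s5.png')
E
```

```text
time_s: 6.52
ee_pos: [0.5193, -0.0672, 0.1323]
orientation: [0.324, 0.946, 0.0, -0.001]
force: [0.3, 0.6, -1.7]
width: 0.0181
t 6.53 pos [ 0.5193 -0.0672  0.1323] jaw 52.18 z [-0.002  0.001 -1.   ] F [ 0.35  0.63 -1.7 ] T [-0.05  0.04 -0.01] w 0.0181 q [-0.36  0.12  1.83 -0.    1.2  -1.27]
```

View pics/t5.png

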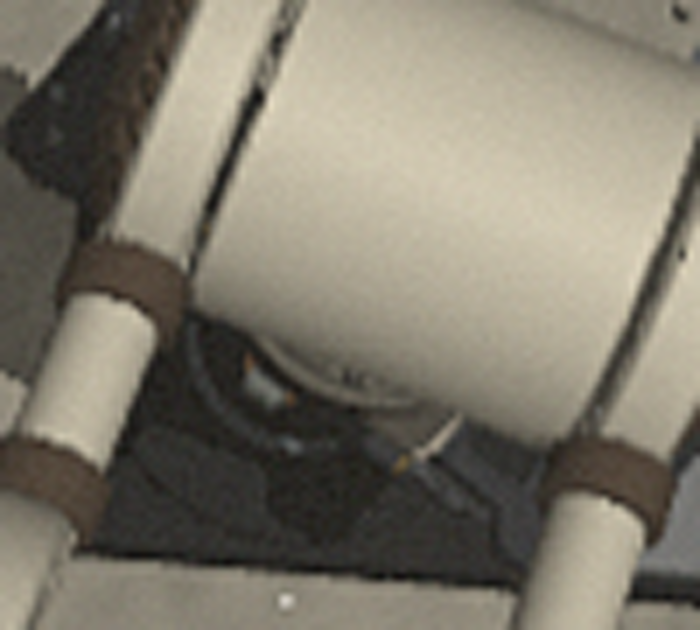

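View pics/s5.png

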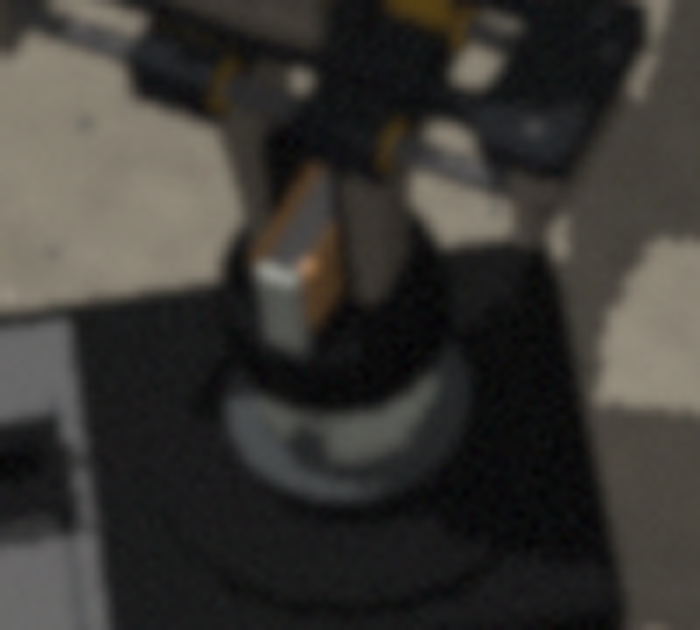

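View pics/wrist5.png

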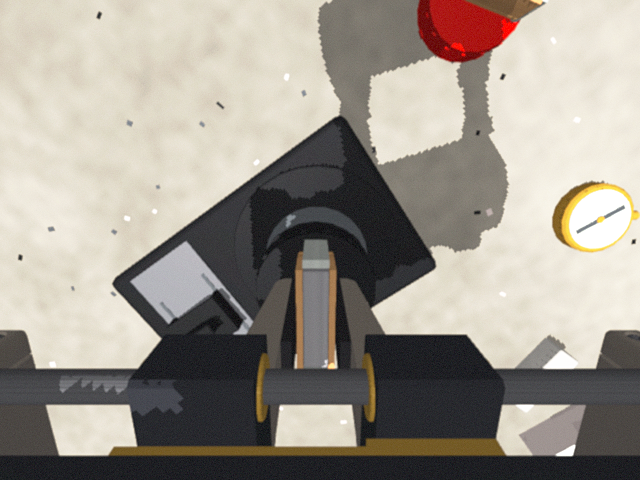

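Run:
```python
from h import *
def circ(d,c,r,z,im,col,x0,y0,s):
    P=np.array([proj(d,[c[0]+r*np.cos(a),c[1]+r*np.sin(a),z]) for a in np.linspace(0,2*np.pi,73)])
    cv2.polylines(im,[np.int32(((P-[x0,y0])*s+s/2)*8)],True,col,1,cv2.LINE_AA,3); return
d=dict(np.load('scene5.npz'));im=cv2.resize(d['frame'][170:260,230:330],None,fx=8,fy=8,interpolation=cv2.INTER_CUBIC)
im=np.clip(im.astype(float)*1.6,0,255).astype(np.uint8)
circ(d,(.5205,-.0675),.038,.0565,im,(0,255,0),230,170,8)
circ(d,(.5205,-.0675),.028,.0665,im,(0,255,255),230,170,8)
circ(d,(.5193,-.0672),.034,.0926,im,(0,0,255),230,170,8)
cv2.imwrite('pics/s5o.png',im[:600])
d=dict(np.load('wrist5.npz'));im=cv2.resize(d['frame'][140:380,200:420],None,fx=2.5,fy=2.5,interpolation=cv2.INTER_CUBIC)
circ(d,(.5205,-.0675),.038,.0565,im,(0,255,0),200,140,2.5)
circ(d,(.5193,-.0672),.034,.1196,im,(0,0,255),200,140,2.5)
cv2.imwrite('pics/w5o.png',im)
d=dict(np.load('top5.npz'));im=cv2.resize(d['frame'][220:310,310:410],None,fx=6,fy=6,interpolation=cv2.INTER_CUBIC)
circ(d,(.5205,-.0675),.038,.0565,im,(0,255,0),310,220,6)
circ(d,(.5193,-.0672),.034,.1196,im,(0,0,255),310,220,6)
cv2.imwrite('pics/t5o.png',im)
```

```text
(no output)
```

View pics/s5o.png

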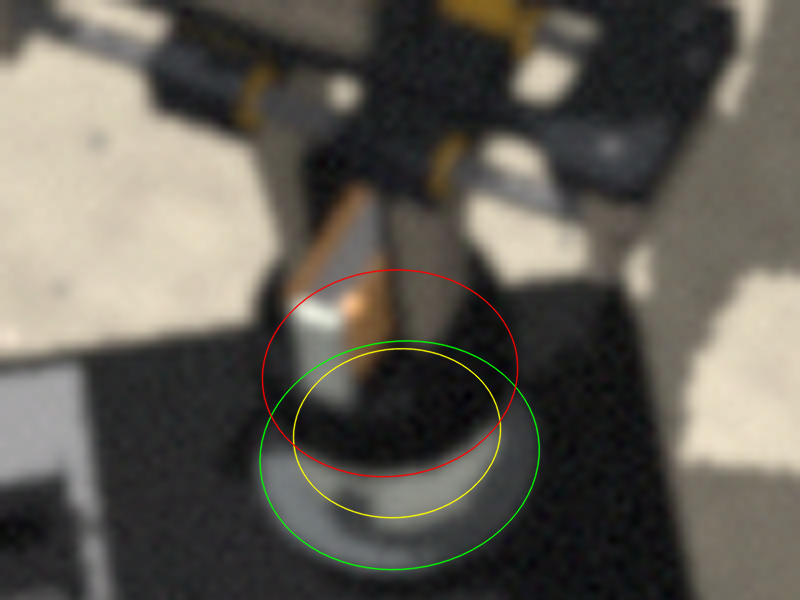

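View pics/w5o.png

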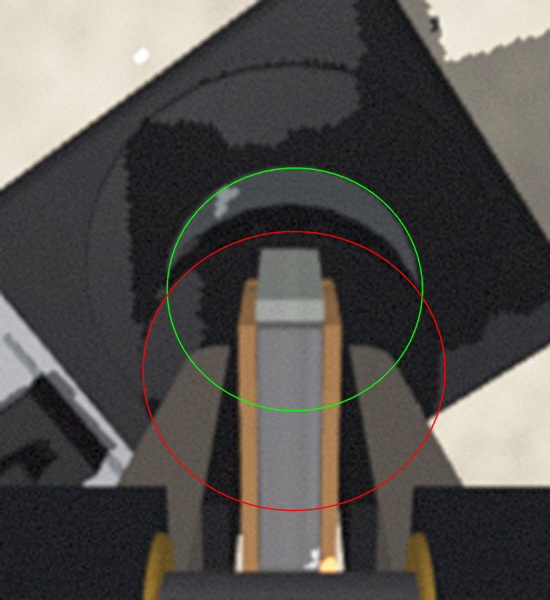

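View pics/t5o.png

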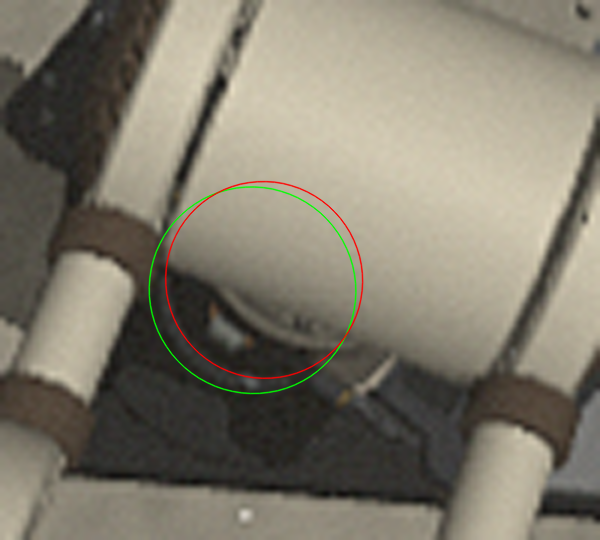

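Run:
```python
from h import *
d=dict(np.load('wrist5.npz'))
for c in ((.5193,-.0672),):
  P=np.array([proj(d,[c[0]+.034*np.cos(a),c[1]+.034*np.sin(a),.0926]) for a in np.linspace(0,2*np.pi,361)])
  print('rim top v,left,right',P[:,1].min(),P[:,0].min(),P[:,0].max())
c=(.5205,-.0675)
P=np.array([proj(d,[c[0]+.038*np.cos(a),c[1]+.038*np.sin(a),.0565]) for a in np.linspace(0,2*np.pi,361)])
print('plate top v',P[:,1].min(),P[:,0].min(),P[:,0].max())
f=d['frame'].astype(int).sum(2)
print(f[190:260,300]);print(f[190:260,328]); print(f[232,250:385])
crop(np.clip(d['frame']*2.5,0,255).astype(np.uint8),250,190,390,290,5,'w5c.png')
```

```text
rim top v,left,right 221.2092092194164 263.644465440651 369.88527442688434
plate top v 206.53217296618988 266.1899930979239 368.33501644172344
[204 204 189 208 192 179 171 122  96  94  96  95  90  95  69 104  68  81
 109 171 222 220 227 230 225 213 226 229 228 216 221 226 234 148 109  65
  64  39  77  92  49  27  88  77  31  85  88  96  92  49 110  87  76  74
  75  99  96  89  75  92 105 185 258 306 277 249 262 297 299 295]
[176 141 116 115  68  91  99  92  93 117  91 104  78  79 100  79 106 113
 179 224 227 202 208 212 227 210 229 224 229 190 224 214 178 121  60  63
  83  76  82  75  99  79  81  67  83  76  99 112  96  82  95 122 112 138
 138 158 176 197 192 220 221 257 318 332 348 322 337 339 339 381]
[171 127  77  58  75 115  91 101  66  85 109  87 102  98 104  84 117  86
  74  73  84 114 202 216 227 250 216 222 246 223 220 171 121  79  61  74
  61  65  51  85  54  61  76  77  57  70  69  68  55  58  88 103  71 101
  59 101  90  55  46  60  68  82  77  54  77  96  64  94  65  59  57  32
  69  77  28  84 100  50  81  83  85  77  89  49  54  75  82  88  74  81
  67  80  84  77  44  63  63  65 116 160 196 235 242 227 226 211 223 233
 217 231 202 137  95  99  89  91  80  89  96  99  93  73  97  87  93  86
 119 103  97 119  81  75  63  89  86]
```

View pics/w5c.png

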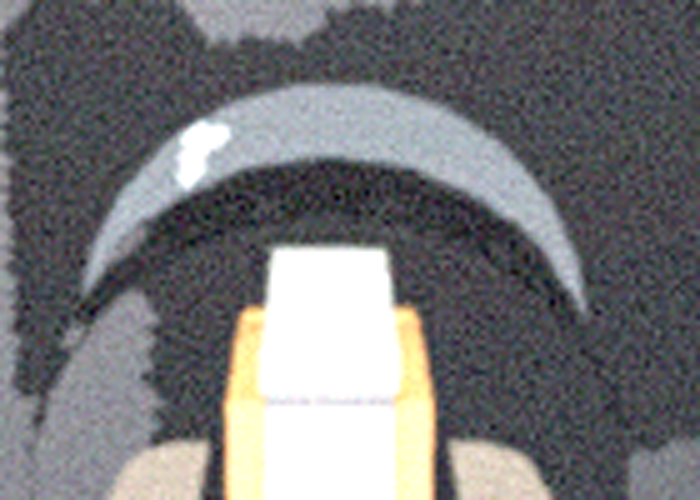

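```bash
python3 -m jog '[{"angular":[-0.001,-0.002,0],"delta_pos":[0.0005,-0.0005,-0.012],"claw":0},{"angular":[0,0,0],"delta_pos":[0,0,-0.012],"claw":0},{"angular":[0,0,0],"delta_pos":[0,0,0],"claw":0}]'
python3 -c "
from h import *
st()"
```

```text
time_s: 7.05
ee_pos: [0.5191, -0.0677, 0.1061]
orientation: [0.324, 0.946, -0.0, -0.0]
force: [-0.3, 0.9, -0.8]
width: 0.0178
t 7.05 pos [ 0.5191 -0.0677  0.1061] jaw 52.15 z [-0.001  0.    -1.   ] F [-0.25  0.95 -0.85] T [-0.03  0.03  0.03] w 0.0178 q [-0.36  0.15  1.85 -0.    1.14 -1.27]
```

```bash
python3 -m jog '[{"angular":[0,0,0],"delta_pos":[0.0007,0,-0.005],"claw":0},{"angular":[0,0,0],"delta_pos":[0,0,-0.004],"claw":0}]'
python3 -c "
from h import *
st()"
python3 -m jog '[{"angular":[0,0,0],"delta_pos":[0,0,-0.003],"claw":0},{"angular":[0,0,0],"delta_pos":[0,0,0],"claw":0}]'
python3 -c "
from h import *
st()"
```

```text
time_s: 7.3
ee_pos: [0.5201, -0.0678, 0.0967]
orientation: [0.324, 0.946, -0.0, -0.0]
force: [-0.1, -0.0, -2.5]
width: 0.0177
t 7.3 pos [ 0.5201 -0.0678  0.0967] jaw 52.14 z [-0. -0. -1.] F [-0.09 -0.04 -2.52] T [ 0.01 -0.   -0.05] w 0.0177 q [-0.36  0.17  1.85 -0.    1.12 -1.27]
time_s: 7.55
ee_pos: [0.5203, -0.0679, 0.0947]
orientation: [0.324, 0.946, -0.0, -0.0]
force: [-2.4, 0.9, 4.6]
width: 0.0179
t 7.55 pos [ 0.5203 -0.0679  0.0947] jaw 52.16 z [-0. -0. -1.] F [-2.4   0.86  4.64] T [ 0.19  0.67 -0.01] w 0.0179 q [-0.36  0.17  1.85 -0.    1.12 -1.27]
```

```bash
python3 -m jog '[{"angular":[0,0,0],"delta_pos":[0,0,-0.005],"claw":0},{"angular":[0,0,0],"delta_pos":[0,0,-0.004],"claw":0}]'
python3 -c "
from h import *
st()"
```

```text
time_s: 7.8
ee_pos: [0.5207, -0.068, 0.0876]
orientation: [0.324, 0.946, -0.0, 0.0]
force: [-4.7, 1.2, 9.2]
width: 0.0178
t 7.8 pos [ 0.5207 -0.068   0.0876] jaw 52.17 z [ 0.    -0.001 -1.   ] F [-4.68  1.18  9.23] T [ 0.26  1.03 -0.01] w 0.0178 q [-0.36  0.18  1.86 -0.    1.1  -1.27]
```

```bash
python3 -m jog '[{"angular":[0,0,0],"delta_pos":[-0.0015,0.0005,0],"claw":0},{"angular":[0,0,-0.1],"delta_pos":[0,0,0],"claw":0},{"angular":[0,0,-0.1],"delta_pos":[0,0,0],"claw":0}]'
python3 -c "
from h import *
st()"
```

```text
time_s: 8.18
ee_pos: [0.5223, -0.0678, 0.0908]
orientation: [0.419, 0.908, 0.0, 0.004]
force: [1.2, 2.9, -7.1]
width: 0.0175
t 8.18 pos [ 0.5223 -0.0678  0.0908] jaw 40.43 z [ 0.007 -0.002 -1.   ] F [ 1.25  2.95 -7.1 ] T [ 0.2  -0.26  0.14] w 0.0175 q [-0.36  0.17  1.86  0.    1.1  -1.06]
```

```bash
python3 -m jog '[{"angular":[0.002,0.007,-0.12],"delta_pos":[-0.001,0,-0.002],"claw":0},{"angular":[0,0,-0.12],"delta_pos":[0,0,-0.001],"claw":0},{"angular":[0,0,-0.12],"delta_pos":[0,0,-0.001],"claw":0}]'
python3 -c "
from h import *
st()"
```

```text
time_s: 8.55
ee_pos: [0.5225, -0.0684, 0.0896]
orientation: [0.579, 0.815, -0.001, 0.002]
force: [-4.3, 0.3, 6.9]
width: 0.0176
t 8.55 pos [ 0.5225 -0.0684  0.0896] jaw 19.25 z [ 0.001 -0.003 -1.   ] F [-4.33  0.29  6.93] T [0.07 0.8  0.21] w 0.0176 q [-0.36  0.18  1.85 -0.    1.11 -0.69]
```

```bash
python3 -m jog '[{"angular":[0.002,0,-0.13],"delta_pos":[-0.0015,0,-0.001],"claw":0},{"angular":[0,0,-0.13],"delta_pos":[0,0,-0.001],"claw":0},{"angular":[0,0,-0.13],"delta_pos":[-0.0005,0,-0.001],"claw":0}]'
python3 -c "
from h import *
st()"
python3 -m jog '[{"angular":[0,0,-0.13],"delta_pos":[-0.0005,0,-0.001],"claw":0},{"angular":[0,0,-0.13],"delta_pos":[-0.0005,0,-0.001],"claw":0}]'
python3 -c "
from h import *
st()"
```

```text
time_s: 8.93
ee_pos: [0.5225, -0.0687, 0.0897]
orientation: [0.73, 0.684, 0.0, 0.003]
force: [-1.5, -0.8, 4.4]
width: 0.018
t 8.93 pos [ 0.5225 -0.0687  0.0897] jaw -3.73 z [ 0.005 -0.004 -1.   ] F [-1.53 -0.83  4.38] T [0.24 0.35 0.25] w 0.018 q [-0.36  0.18  1.86 -0.    1.1  -0.29]
time_s: 9.18
ee_pos: [0.5223, -0.0686, 0.0896]
orientation: [0.814, 0.58, 0.001, 0.004]
force: [-1.7, 1.3, 6.1]
width: 0.0177
t 9.18 pos [ 0.5223 -0.0686  0.0896] jaw -19.06 z [ 0.005 -0.005 -1.   ] F [-1.7   1.29  6.11] T [0.25 0.56 0.19] w 0.0177 q [-0.36  0.18  1.86 -0.    1.1  -0.02]
```

```bash
python3 -m jog '[{"angular":[0.004,0.005,-0.12],"delta_pos":[-0.0005,0,-0.001],"claw":0},{"angular":[0,0,-0.12],"delta_pos":[-0.0005,0,-0.001],"claw":0}]'
python3 -c "
from h import *
st()"
python3 -m jog '[{"angular":[0,0,-0.08],"delta_pos":[-0.0005,0,-0.001],"claw":0},{"angular":[0,0,-0.08],"delta_pos":[0,0,-0.001],"claw":0}]'
python3 -c "
from h import *
st()"
```

```text
time_s: 9.43
ee_pos: [0.5226, -0.0688, 0.0897]
orientation: [0.88, 0.476, 0.0, 0.002]
force: [-3.2, 1.5, 6.0]
width: 0.0176
t 9.43 pos [ 0.5226 -0.0688  0.0897] jaw -33.2 z [ 0.002 -0.003 -1.   ] F [-3.21  1.55  6.  ] T [0.26 0.84 0.22] w 0.0176 q [-0.36  0.18  1.85 -0.    1.11  0.22]
time_s: 9.68
ee_pos: [0.5221, -0.068, 0.0897]
orientation: [0.916, 0.402, 0.0, 0.001]
force: [-7.8, 4.7, 11.4]
width: 0.0179
t 9.68 pos [ 0.5221 -0.068   0.0897] jaw -42.6 z [ 0.001 -0.002 -1.   ] F [-7.77  4.66 11.44] T [1.04 1.64 0.37] w 0.0179 q [-0.36  0.18  1.85 -0.    1.11  0.39]
```

```bash
python3 -m jog '[{"angular":[0,0,-0.06],"delta_pos":[-0.0005,0,0],"claw":0},{"angular":[0,0,-0.04],"delta_pos":[0,0,0],"claw":0}]'
python3 -c "
from h import *
st()"
```

```text
time_s: 9.93
ee_pos: [0.5213, -0.0669, 0.09]
orientation: [0.935, 0.356, -0.0, 0.0]
force: [0.3, 0.8, -2.7]
width: 0.0184
t 9.93 pos [ 0.5213 -0.0669  0.09  ] jaw -48.33 z [ 0.    -0.001 -1.   ] F [ 0.29  0.84 -2.67] T [-0.09  0.06  0.9 ] w 0.0184 q [-0.36  0.18  1.85 -0.    1.11  0.49]
```

```bash
python3 -m jog '[{"angular":[0,0,0.02],"delta_pos":[0,0,0.0015],"claw":0},{"angular":[0,0,0.02],"delta_pos":[0,0,0.0015],"claw":0},{"angular":[0,0,0],"delta_pos":[0,0,0],"claw":0}]'
python3 -c "
from h import *
st()"
```

```text
time_s: 10.3
ee_pos: [0.5213, -0.0669, 0.0919]
orientation: [0.926, 0.377, -0.0, 0.001]
force: [-0.2, -0.3, -0.9]
width: 0.0179
t 10.3 pos [ 0.5213 -0.0669  0.0919] jaw -45.7 z [ 0.    -0.001 -1.   ] F [-0.25 -0.32 -0.86] T [0.04 0.12 0.34] w 0.0179 q [-0.36  0.17  1.85 -0.    1.11  0.44]
```

```bash
python3 -m jog '[{"angular":[0,0,0],"delta_pos":[0,0,0.0015],"claw":0},{"angular":[0,0,0],"delta_pos":[0,0,0.001],"claw":0}]'
python3 -c "
from h import *
st()"
python3 -m jog '[{"angular":[0,0,0],"delta_pos":[0,0,0.001],"claw":0},{"angular":[0,0,0],"delta_pos":[0,0,0.001],"claw":0}]'
python3 -c "
from h import *
st()"
```

```text
time_s: 10.55
ee_pos: [0.5211, -0.0669, 0.0929]
orientation: [0.926, 0.377, 0.0, 0.001]
force: [6.9, -0.7, -14.4]
width: 0.0174
t 10.55 pos [ 0.5211 -0.0669  0.0929] jaw -45.72 z [ 0.001 -0.001 -1.   ] F [  6.9   -0.72 -14.37] T [-0.38 -1.08  0.39] w 0.0174 q [-0.36  0.17  1.85 -0.    1.11  0.44]
time_s: 10.8
ee_pos: [0.5211, -0.0669, 0.0929]
orientation: [0.926, 0.377, 0.001, 0.001]
force: [4.8, -1.0, -13.7]
width: 0.0179
t 10.8 pos [ 0.5211 -0.0669  0.0929] jaw -45.75 z [ 0.002 -0.001 -1.   ] F [  4.78  -0.97 -13.74] T [-0.33 -0.87  0.36] w 0.0179 q [-0.36  0.17  1.85 -0.    1.11  0.44]
```

```bash
python3 -m jog '[{"angular":[0,0,0],"delta_pos":[0,0,-0.001],"claw":0},{"angular":[0,0,0],"delta_pos":[0,0,0],"claw":50},{"angular":[0,0,0],"delta_pos":[0,0,0],"claw":50},{"angular":[0,0,0],"delta_pos":[0,0,0.02],"claw":50},{"angular":[0,0,0],"delta_pos":[0,0,0.05],"claw":50}]'
python3 -m jog '[{"angular":[0,0,0],"delta_pos":[0,0,0.05],"claw":50},{"angular":[0,0,0],"delta_pos":[0,0,0],"claw":50}]'
python3 - <<'E'
from h import *
s=st()
for n in('scene','wrist'):
    d=get_image(n);cv2.imwrite(f'pics/{n}6.png',d['frame']);np.savez(f'{n}6.npz',**d)
crop(cv2.imread('pics/scene6.png'),190,190,330,280,5,'s6.png')
E
```

```text
time_s: 11.42
ee_pos: [0.5189, -0.0662, 0.162]
orientation: [0.927, 0.375, -0.002, -0.002]
force: [0.6, -0.0, -0.3]
width: 0.0459
time_s: 11.68
ee_pos: [0.5212, -0.0671, 0.2185]
orientation: [0.927, 0.375, 0.001, 0.001]
force: [0.5, 0.8, -0.1]
width: 0.0462
t 11.68 pos [ 0.5212 -0.0671  0.2185] jaw -45.94 z [ 0.003 -0.001 -1.   ] F [ 0.54  0.76 -0.11] T [-0.05  0.11 -0.  ] w 0.0462 q [-0.36  0.03  1.74  0.    1.37  0.44]
```

View pics/s6.png

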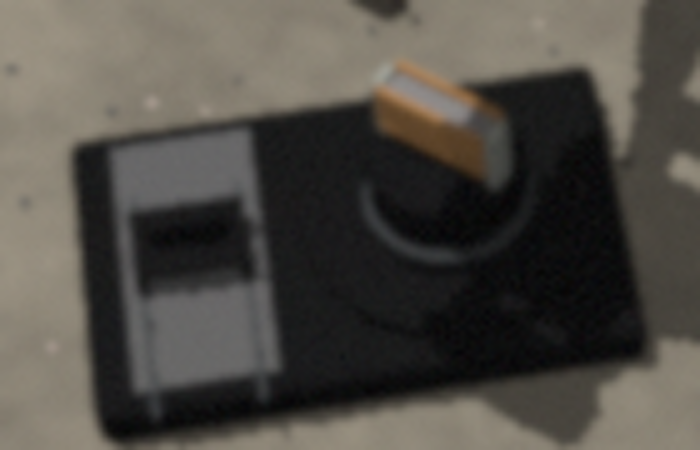

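View pics/wrist6.png

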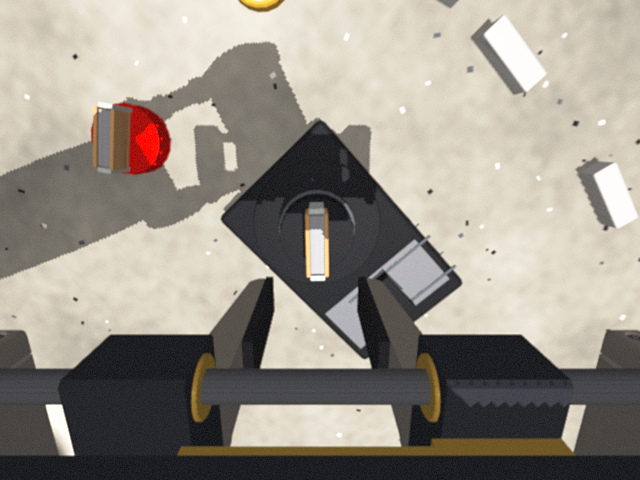

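```bash
python3 -m jog '[{"angular":[0,0.003,-0.154],"delta_pos":[-0.006,-0.023,0],"claw":0},{"angular":[0,0,-0.154],"delta_pos":[-0.006,-0.023,0],"claw":0},{"angular":[0,0,-0.154],"delta_pos":[-0.006,-0.023,0],"claw":0},{"angular":[0,0,-0.154],"delta_pos":[-0.006,-0.023,0],"claw":0},{"angular":[0,0,-0.154],"delta_pos":[-0.006,-0.023,0],"claw":0}]'
python3 -m jog '[{"angular":[0,0,0],"delta_pos":[0,0,0],"claw":0},{"angular":[0,0,0],"delta_pos":[0,0,0],"claw":0}]'
python3 - <<'E'
from h import *
s=st()
d=get_image('wrist');cv2.imwrite('pics/w7.png',d['frame']);np.savez('w7.npz',**d)
d=get_image('top');crop(d['frame'],305,220,435,317,6,'t7.png');cv2.imwrite('pics/top7.png',d['frame'])
E
```

```text
time_s: 12.4
ee_pos: [0.4825, -0.18, 0.203]
orientation: [1.0, -0.012, -0.008, -0.01]
force: [0.2, -0.4, -0.8]
width: 0.0009
time_s: 12.65
ee_pos: [0.4806, -0.1796, 0.1996]
orientation: [1.0, -0.012, -0.011, -0.012]
force: [-0.3, 0.1, 0.2]
width: 0.0002
t 12.65 pos [ 0.4806 -0.1796  0.1996] jaw -91.36 z [-0.022  0.025 -0.999] F [-0.3   0.11  0.21] T [-0.06  0.18 -0.  ] w 0.0002 q [-0.6   0.04  1.77  0.01  1.36  0.99]
```

View pics/w7.png

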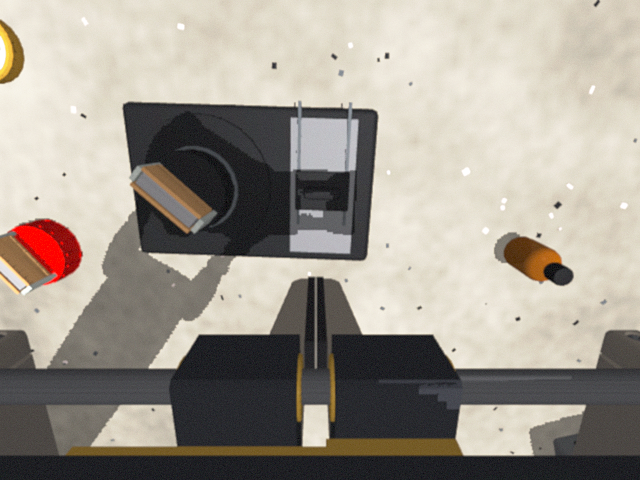

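View pics/t7.png

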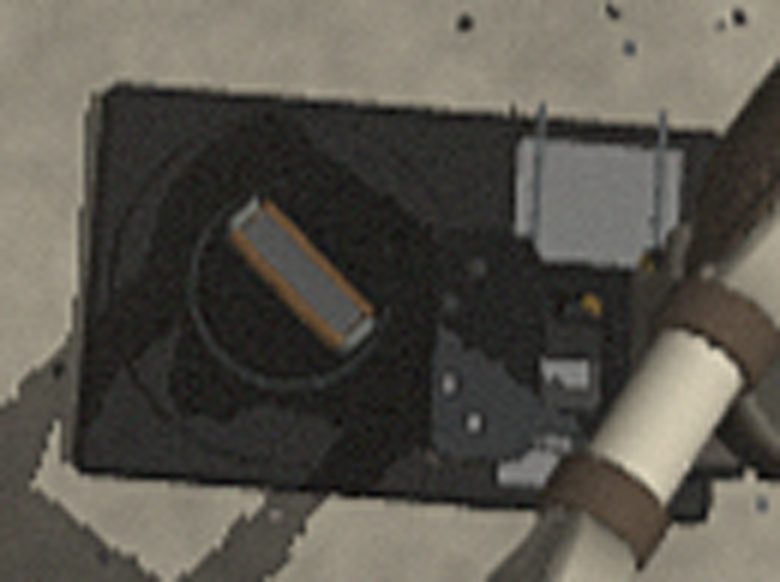

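```bash
python3 -m jog '[{"angular":[-0.025,-0.022,-0.026],"delta_pos":[0.005,-0.0015,-0.03],"claw":0},{"angular":[0,0,0],"delta_pos":[0,0,-0.04],"claw":0},{"angular":[0,0,0],"delta_pos":[0,0,-0.03],"claw":0},{"angular":[0,0,0],"delta_pos":[0,0,0],"claw":0}]'
python3 -c "
from h import *
st()"
```

```text
time_s: 13.25
ee_pos: [0.4873, -0.1781, 0.0983]
orientation: [1.0, -0.021, 0.002, 0.001]
force: [-0.7, 0.3, 0.7]
width: 0.0005
t 13.25 pos [ 0.4873 -0.1781  0.0983] jaw -92.41 z [ 0.004 -0.002 -1.   ] F [-0.7   0.29  0.74] T [ 0.07  0.19 -0.01] w 0.0005 q [-0.58  0.15  1.87  0.    1.12  1.03]
```

```bash
python3 -m jog '[{"angular":[0.002,0.004,0],"delta_pos":[-0.001,-0.003,-0.02],"claw":0},{"angular":[0,0,0],"delta_pos":[0,0,-0.018],"claw":0},{"angular":[0,0,0],"delta_pos":[0,0,0],"claw":0}]'
python3 -c "
from h import *
st()"
```

```text
time_s: 13.62
ee_pos: [0.4884, -0.182, 0.0612]
orientation: [1.0, -0.02, 0.002, 0.001]
force: [-1.4, 0.7, 0.5]
width: 0.0002
t 13.62 pos [ 0.4884 -0.182   0.0612] jaw -92.28 z [ 0.004 -0.003 -1.   ] F [-1.44  0.68  0.48] T [-0.02  0.11  0.01] w 0.0002 q [-0.59  0.21  1.88 -0.    1.04  1.02]
```

```bash
python3 -m jog '[{"angular":[0.003,0.004,0],"delta_pos":[0.012,-0.0005,-0.002],"claw":0},{"angular":[0,0,0],"delta_pos":[0.01,-0.0005,0],"claw":0},{"angular":[0,0,0],"delta_pos":[0.01,-0.0005,0],"claw":0}]'
python3 -c "
from h import *
st()"
```

```text
time_s: 14.0
ee_pos: [0.5225, -0.1842, 0.0604]
orientation: [1.0, -0.02, -0.0, 0.0]
force: [-1.7, 0.4, -1.2]
width: 0.0007
t 14.0 pos [ 0.5225 -0.1842  0.0604] jaw -92.28 z [-0. -0. -1.] F [-1.73  0.35 -1.17] T [-0.08  0.51  0.02] w 0.0007 q [-0.56  0.29  1.79 -0.    1.06  1.05]
```

```bash
python3 -m jog '[{"angular":[0,0,0],"delta_pos":[0.01,-0.0005,0],"claw":0},{"angular":[0,0,0],"delta_pos":[0.007,-0.0003,0],"claw":0}]'
python3 -c "
from h import *
st()"
python3 -m jog '[{"angular":[0,0,0],"delta_pos":[0.004,0,0],"claw":0},{"angular":[0,0,0],"delta_pos":[0.004,0,0],"claw":0}]'
python3 -c "
from h import *
st()"
```

```text
time_s: 14.25
ee_pos: [0.5411, -0.1851, 0.0605]
orientation: [1.0, -0.02, -0.0, 0.0]
force: [-1.4, -1.2, 0.0]
width: 0.0002
t 14.25 pos [ 0.5411 -0.1851  0.0605] jaw -92.25 z [-0.    -0.001 -1.   ] F [-1.38 -1.17  0.04] T [-0.05  0.47 -0.01] w 0.0002 q [-0.54  0.33  1.74 -0.    1.08  1.07]
time_s: 14.5
ee_pos: [0.5453, -0.1853, 0.0605]
orientation: [1.0, -0.019, -0.006, 0.0]
force: [-22.0, -1.3, 15.2]
width: 0.0004
t 14.5 pos [ 0.5453 -0.1853  0.0605] jaw -92.14 z [-0.013 -0.    -1.   ] F [-22.01  -1.25  15.18] T [-0.18  4.14  0.  ] w 0.0004 q [-0.53  0.35  1.71 -0.01  1.09  1.08]
```

```bash
python3 -m jog '[{"angular":[0,-0.01,0],"delta_pos":[-0.012,0,0],"claw":0},{"angular":[0,0,0],"delta_pos":[-0.01,0,0.02],"claw":0},{"angular":[0,0,0.17],"delta_pos":[-0.005,0,0.05],"claw":0},{"angular":[0,0,0.17],"delta_pos":[0,0,0.04],"claw":0},{"angular":[0,0,0.17],"delta_pos":[0,0,0],"claw":0}]'
python3 -m jog '[{"angular":[0,0,0.17],"delta_pos":[0,0,0],"claw":0},{"angular":[0,0,0.17],"delta_pos":[0,0,0],"claw":0},{"angular":[0,0,0.17],"delta_pos":[0,0,0],"claw":0},{"angular":[0,0,0.17],"delta_pos":[0,0,0],"claw":0},{"angular":[0,0,0.17],"delta_pos":[0,0,0],"claw":0}]'
python3 -m jog '[{"angular":[0,0,0.1],"delta_pos":[0,0,0],"claw":0},{"angular":[0,0,0],"delta_pos":[0,0,0],"claw":0}]'
python3 - <<'E'
from h import *
s=st()
for n in('scene','wrist','top'):
    d=get_image(n);cv2.imwrite(f'pics/{n}8.png',d['frame']);np.savez(f'{n}8.npz',**d)
crop(cv2.imread('pics/scene8.png'),190,190,330,280,5,'s8.png')
E
```

```text
time_s: 15.12
ee_pos: [0.5201, -0.1859, 0.1762]
orientation: [0.97, 0.241, 0.002, 0.003]
force: [-0.5, -0.6, -0.8]
width: 0.0005
time_s: 15.75
ee_pos: [0.5246, -0.1869, 0.1812]
orientation: [0.776, 0.631, 0.008, 0.006]
force: [0.6, 0.3, 0.6]
width: 0.0007
time_s: 16.0
ee_pos: [0.5261, -0.1873, 0.1825]
orientation: [0.742, 0.67, 0.009, 0.007]
force: [-1.5, 0.8, -0.1]
width: 0.0006
t 16.0 pos [ 0.5261 -0.1873  0.1825] jaw -5.81 z [ 0.023  0.002 -1.   ] F [-1.47  0.84 -0.13] T [-0.1   0.04 -0.02] w 0.0006 q [-0.57  0.13  1.71  0.01  1.28 -0.47]
```

View pics/s8.png

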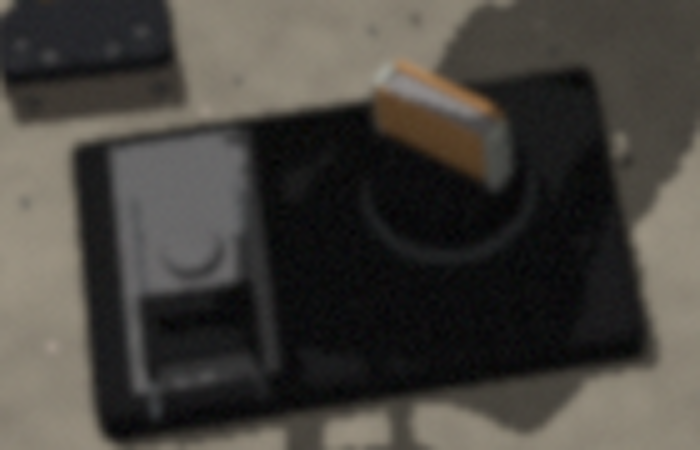

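View pics/wrist8.png

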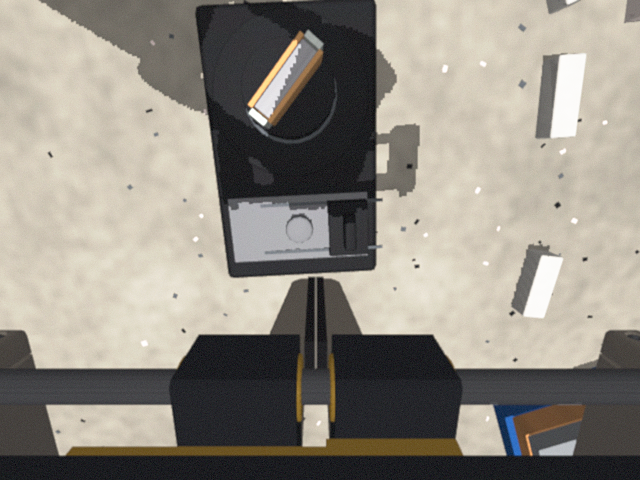

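Run:
```python
from h import *
d=dict(np.load('wrist8.npz'));print(ray(d,299,228,.04), 'tab edge',ray(d,329,230,.047),ray(d,372,230,.047))
d=dict(np.load('scene8.npz'));print(ray(d,190+193/5-.4,190+250/5-.4,.04))
```

```text
[ 0.5140206  -0.18128086  0.04      ] tab edge [ 0.54131401 -0.18444021  0.047     ] [ 0.58042863 -0.18865768  0.047     ]
[ 0.51742378 -0.1818492   0.04      ]
```

```bash
python3 -m jog '[{"angular":[-0.002,0.023,0.04],"delta_pos":[-0.012,0.005,-0.02],"claw":0},{"angular":[0,0,0],"delta_pos":[0,0,-0.04],"claw":0},{"angular":[0,0,0],"delta_pos":[0,0,-0.03],"claw":0},{"angular":[0,0,0],"delta_pos":[0,0,0],"claw":0}]'
python3 -c "
from h import *
st()"
```

```text
time_s: 16.65
ee_pos: [0.51, -0.1799, 0.0863]
orientation: [0.727, 0.686, -0.002, -0.003]
force: [0.1, 0.6, 0.8]
width: 0.0002
t 16.65 pos [ 0.51   -0.1799  0.0863] jaw -3.31 z [-0.007  0.002 -1.   ] F [0.12 0.62 0.77] T [-0.07  0.05 -0.03] w 0.0002 q [-0.56  0.22  1.81 -0.    1.12 -0.5 ]
```

```bash
python3 -m jog '[{"angular":[-0.002,-0.006,0],"delta_pos":[0.004,-0.002,-0.02],"claw":0},{"angular":[0,0,0],"delta_pos":[0,0,-0.01],"claw":0},{"angular":[0,0,0],"delta_pos":[0,0,0],"claw":0}]'
python3 -c "
from h import *
st()"
```

```text
time_s: 17.02
ee_pos: [0.5144, -0.1819, 0.0573]
orientation: [0.727, 0.687, -0.0, 0.001]
force: [0.1, 0.1, 0.6]
width: 0.0007
t 17.02 pos [ 0.5144 -0.1819  0.0573] jaw -3.23 z [ 0.    -0.001 -1.   ] F [0.1  0.13 0.63] T [-0.07  0.09 -0.01] w 0.0007 q [-0.56  0.27  1.81 -0.    1.05 -0.5 ]
```

```bash
python3 -m jog '[{"angular":[0,0,0],"delta_pos":[0,0,-0.006],"claw":0},{"angular":[0,0,0],"delta_pos":[0,0,-0.005],"claw":0}]'
python3 -c "
from h import *
st()"
python3 -m jog '[{"angular":[0,0,0],"delta_pos":[0,0,-0.003],"claw":0},{"angular":[0,0,0],"delta_pos":[0,0,-0.002],"claw":0}]'
python3 -c "
from h import *
st()"
```

```text
time_s: 17.27
ee_pos: [0.5156, -0.1827, 0.0478]
orientation: [0.727, 0.687, 0.0, 0.002]
force: [0.0, -0.0, 1.5]
width: 0.0003
t 17.27 pos [ 0.5156 -0.1827  0.0478] jaw -3.22 z [ 0.003 -0.003 -1.   ] F [ 0.04 -0.05  1.49] T [ 0.06  0.24 -0.02] w 0.0003 q [-0.56  0.29  1.82 -0.    1.03 -0.5 ]
time_s: 17.52
ee_pos: [0.5157, -0.1827, 0.0433]
orientation: [0.727, 0.687, -0.0, 0.002]
force: [-1.4, 1.0, 3.7]
width: 0.0001
t 17.52 pos [ 0.5157 -0.1827  0.0433] jaw -3.21 z [ 0.003 -0.003 -1.   ] F [-1.45  1.01  3.74] T [0.19 0.5  0.03] w 0.0001 q [-0.56  0.3   1.82 -0.    1.02 -0.5 ]
```

```bash
python3 -m jog '[{"angular":[0,0,0],"delta_pos":[0,0,-0.002],"claw":0},{"angular":[0,0,0],"delta_pos":[0,0,-0.002],"claw":0}]'
python3 -c "
from h import *
st()"
```

```text
time_s: 17.77
ee_pos: [0.5158, -0.1828, 0.0421]
orientation: [0.726, 0.687, -0.0, 0.002]
force: [-8.8, 5.3, 22.7]
width: 0.0006
t 17.77 pos [ 0.5158 -0.1828  0.0421] jaw -3.18 z [ 0.001 -0.003 -1.   ] F [-8.82  5.34 22.7 ] T [0.84 1.82 0.02] w 0.0006 q [-0.56  0.3   1.82 -0.    1.02 -0.5 ]
```

Fully down (hard stop at 22 N). Release and retreat.

```bash
python3 -m jog '[{"angular":[0,0,0],"delta_pos":[0,0,0.01],"claw":0},{"angular":[0,0,0],"delta_pos":[0,0,0.04],"claw":0},{"angular":[0,0,0],"delta_pos":[0,0,0.05],"claw":0},{"angular":[0,0,0],"delta_pos":[-0.02,-0.04,0.04],"claw":0},{"angular":[0,0,0],"delta_pos":[-0.03,-0.05,0],"claw":0}]'
python3 -m jog '[{"angular":[0,0,0],"delta_pos":[-0.02,-0.055,0.02],"claw":0},{"angular":[0,0,0],"delta_pos":[-0.02,-0.055,0.02],"claw":0},{"angular":[0,0,0],"delta_pos":[-0.02,-0.055,0],"claw":0},{"angular":[0,0,0],"delta_pos":[0,0,0],"claw":0},{"angular":[0,0,0],"delta_pos":[0,0,0],"claw":0}]'
python3 - <<'E'
from h import *
s=st()
for n in('scene','top'):
    d=get_image(n);cv2.imwrite(f'pics/{n}9.png',d['frame']);np.savez(f'{n}9.npz',**d)
crop(cv2.imread('pics/scene9.png'),190,190,330,280,5,'s9.png')
E
```

```text
time_s: 18.4
ee_pos: [0.4662, -0.2726, 0.1866]
orientation: [0.724, 0.69, -0.0, 0.003]
force: [0.4, -1.2, -1.3]
width: 0.0004
time_s: 19.02
ee_pos: [0.4028, -0.4436, 0.2274]
orientation: [0.726, 0.688, -0.001, 0.006]
force: [-0.5, 0.3, 0.9]
width: 0.0002
t 19.02 pos [ 0.4028 -0.4436  0.2274] jaw -3.06 z [ 0.007 -0.009 -1.   ] F [-0.46  0.28  0.93] T [-0.03  0.07 -0.01] w 0.0002 q [-1.04  0.21  1.53  0.    1.39 -0.98]
```

View pics/s9.png

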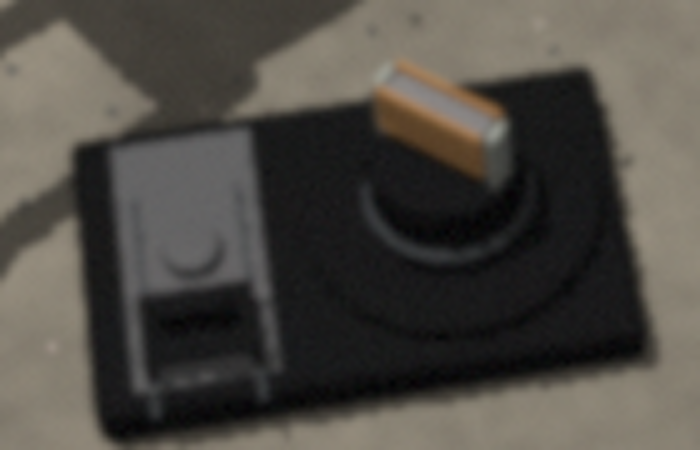

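View pics/top9.png

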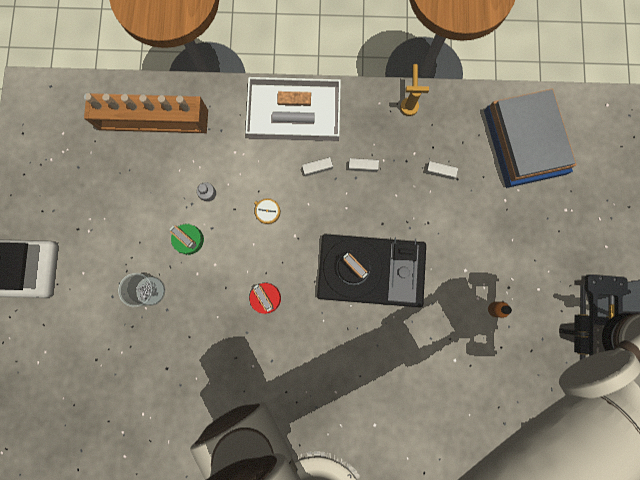

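```bash
python3 -c "
from cell import ctrl
print(ctrl.hand_in())"
```

```text
the job is handed in; nothing more can be done
None
```

The magnet carrier is mounted and locked on the turntable, the safety tab is at its far stop, and I pressed the start button fully and released it. I handed the job in at about 19 s of the 67 s allowed.

- **Carrier:** The cap dropped into the slots. I pressed it down and twisted it about 98° clockwise until the torque showed the stop (0.9 N m). It sprang up about 3 mm and held against a 14 N upward pull before I let go. The final pictures show it seated.
- **Tab and button:** The tab slid about 45 mm and met its stop at 22 N. The button went down its full 6 mm to a hard stop, about 23 N on the wrist, then I let go. The last picture shows it uncovered.
- **Bystanders:** In the last top view they stand where they did at the start, and the arm is clear.

**Disagreements:**
- The cradle's turn read a little over 90°. That fits the slot play and the stop lying just past the pocket.
- The camera estimates of the collar centre differed by about 2 to 3 mm, so I relied on a close-up wrist view for the fit.
- On the way to the turntable the arm sagged to about 2 mm above collar height and about 20 mm short of the collar in x. The force readings showed no contact, and I raised it and re-aligned before fitting.

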